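# Click the lap counter against the locker upstand

## Robot

A 6-joint arm with a two-finger parallel gripper is mounted at the origin on the work surface. World frame = base frame: x ahead of the robot, y to its left, z up, the work surface at z = 0. Lengths are in m, angles in rad, forces in N, time in s.
With the tool pointing down it reaches from about 0.4 to 0.825 m from the base axis. Payload 7 kg.
Tool frame: the origin (TCP) lies on the centre line of the jaws, within the pads' length; the fingertips stand 19 mm ahead of it and the grasp point (between the pads) is the TCP; z points along the fingers, y is the line along which they close (so a half turn about z gives the same grasp; the last joint's range is limited). The gripper opens to 88 mm and grips with 3 to 60 N. Pads are 19 mm wide; open, the fingers measure 130 mm over their backs; the gripper's body (78 mm by 193 mm) begins 47 mm behind the grasp point.
Start: joints at [-0.844, 0.359, 0.012, 0, -1.224, -0.288], TCP at [0.287, -0.611, 0.246] pointing down, gripper open.
Joint ranges: [-3.07, 3.07], [-1.43, 2.12], [-1.02, 1.25], [-3.03, 1.67], [-3.05, -0], [-3.03, 3.03]. Speed limits (rad/s): [2.39, 2.39, 3.01, 3.14, 3.14, 3.14].

## Interface

Orientations are given as [roll, pitch, yaw] about the fixed x, y, z axes, in that order (R = Rz(yaw) Ry(pitch) Rx(roll)).
In Python, from station import arm, imaging, models gives the robot as it stands.
- The arm moves only by the tool play_rows, never from a script. Its arguments are lists of equal length, an entry for each row: "travel": the shift along the tool's x, y, z in units of 25 mm (1.0 is 25 mm), a list of three; "twist": the turn about the tool's z in units of 0.15 rad (1.0 is 0.15 rad). A call has 1 to 8 rows; each row shifts and turns the commanded pose from where the row before left it, along the tool's axes as they then stand; what a row does not reach is not made up. A row lasts 1/8 s, in which the tool goes at most 62.5 mm and 10.7 degrees, less where a joint would pass 70% of its speed; a pose out of reach is approached as far as the arm can. A call with a number of a shift or a turn outside -1 to 1 is refused whole. A call with a gripper value outside its range is refused whole. "fingers" is the opening, from 0 (shut) to 1 (fully open), set as the call begins (left out, the last holds). The fingers move at their own pace and stop on an object; "newtons" is the grip in N (left out, the last holds). Time passes only in rows, so rows that do not move let the fingers close. It gives the time, the measured TCP pose, the force, the opening and the grip force at its end, in the units of the state.
- arm.get_state(): the state, without advancing time (a new reading comes with each control period).
- imaging.grab_frame(name): name is "scene" or "top" or "wrist"; returns a dict with "pixels" (400x640x3 uint8, red, green, blue), "fx", "fy", "cx", "cy" (pixels), "distortion" ([k1, k2, p1, p2, k3] as OpenCV has them; the pictures are not rectified), "R" (3x3) and "t" (3): a world point X has camera coordinates R X + t; the wrist camera has in their place "T_tool_cam" (4x4, takes a point from camera to tool coordinates, whose origin is the TCP and whose axes are the flange's). Camera axes: x right, y down, z forward; pixel columns grow to the right and rows downward; lengths in m; the calibration is good to about 2 mm. A picture is of the moment at which its call begins: read the wrist's pose just before it. There is no depth.
- arm.job_done(): hands the job in; it is judged then, once.
Trained networks look in the newest picture that a camera, given by its name, has taken for a name from the list of things; names that differ only in an ending like _2 or _b are one class to them, and where a whole thing is asked for, a point or a joint stands for the part that bears it (a point fixed in the world has none). Each returns a list of dicts, best first, with "confidence" (0 to 1); they miss things now and then, are a little off and sometimes report something else, mostly with a low value. They report only what shows in the picture. A call takes as long as a camera call. They do not tell look-alikes from the thing itself.
- models.boxes_of(name, camera): "extent" ([centre column, centre row, width, height] in pixels, round what is visible of it).
- models.silhouettes(name, camera): "pixels" (400x640 bool, what is visible of it) and "extent" ([centre column, centre row, width, height] in pixels, round what is visible of it).
The state is a dict: "t": time; "q": joint angles; "qd": joint speeds; "joint_efforts": joint torques, N m; "eef_pos": TCP position; "ee_rot": TCP orientation; "force": force on the tool from outside, world axes, zero at the start; "moment": the same for the moment, N m; "width": finger opening in m; "gripper_force": force on a finger pad.
Only numpy, scipy, OpenCV 4.12 (cv2) and the standard library are available. Lean on these libraries where they do the work, as an engineer would, in place of code of your own. Each camera call takes 0.05 s, during which the arm holds its last target. There are 200 camera calls.

## Task

Click the box-shaped lap counter that lies loose on the locker top: push it back against the face of the steel upstand and, braced there, press its plunger fully home, hold it in briefly, then let go. Leave it lying flat and square against the upstand with the plunger sprung out again, and leave the round stopwatch beside it where it is.

Things in the scene. Friction and masses are not known exactly. Their poses are not given: they have to be found in the camera images.
- upstand: Fixed steel angle on the locker top: an upright flange 320 mm long, 42 mm high, 4 mm thick, with a 36 mm wide, 4 mm thick foot plate behind it. Origin at the middle of the flange's face, at its foot. x runs along the face, y points squarely out of the face towards the counter and stopwatch, z up.
- counter: Loose lap counter, 160 g: grey plastic box 52 (x) by 76 (y) by 34 mm high, four white windows on top. Origin: centre of the underside; y towards the plunger end, z up. Starts with its flat back (y = -38 mm) 20 to 40 mm from the upstand's face, parallel to it within 7 degrees, plunger pointing away; origin is 38 mm out from the face when touching. Slides easily (about 1 to 2 N).
- plunger (a joint): Spring plunger of the counter: a steel bar 36 mm wide (x), 20 mm high, in the middle of the counter's y end. Flat end at counter y = 54 mm when out, centre 19 mm above the locker top (spans 9 to 29 mm). Value 0 out, 0.008 m fully home, towards the counter's back. Starts to move at 2.4 N, fully home at 5.6 N; springs back.
- stopwatch: The other device, not to be used: loose round stopwatch in the same grey plastic, 60 mm across, 22 mm high, white dial on top, a 13 mm thick steel crown reaching 46 mm from its centre along y. Origin: centre of the underside. In front of the same upstand, about 160 mm to one side of the counter, on either side.
Things that resemble listed ones, but are neither listed nor needed, are in the scene too. Leave any red look-alike of the counter alone.

How it is judged:
By the outcome, as a careful person would: the job done as asked, in the order asked, and still so for the second after the job is handed in, with the robot touching nothing.
It also fails if it takes over 34 s, if anything falls off the work surface, if the arm or the gripper's body presses on something with over 40 N, if the wrist force passes 120 N, or if a joint passes its speed limit or range.

## Working session

There is one attempt and no reset: what is moved stays moved. The work goes in short steps, Python scripts to look and compute and a tool call to move; the robot and the scene stay as the last step left them, time stands still between calls to the robot, and variables do not carry over. Pictures are saved under pics/ and viewed, at most 10 in all, crops included, and the job is handed in when it is done.

Besides the shell and the picture viewer there is one more tool, called after ">>>" by a JSON object that holds its "api" and its "payload". play_rows: Moves the arm, as the interface text tells. Shifts and turns lie within -1 to 1; 1 stands for 25 mm of shift or 0.15 rad of turn. Its arguments: {"type":"object","properties":{"travel":{"type":"array","items":{"type":"array","items":{"type":"number"}}},"twist":{"type":"array","items":{"type":"number"}},"fingers":{"type":"number"},"newtons":{"type":"number"}},"required":["travel","twist"]}

```bash
mkdir -p pics; cat > h.py <<'E'
import numpy as np, cv2
from station import arm, imaging, models
def grab(c): return imaging.grab_frame(c)
def KD(f): return np.array([[f['fx'],0,f['cx']],[0,f['fy'],f['cy']],[0,0,1.]]),np.array(f['distortion'],float)
def toplane(f,px,z):
    K,D=KD(f); p=cv2.undistortPoints(np.array(px,float).reshape(-1,1,2),K,D).reshape(-1,2)
    R=np.array(f['R']);t=np.array(f['t']); C=-R.T@t
    d=np.c_[p,np.ones(len(p))]@R
    z=np.broadcast_to(z,(len(p),))
    return C+d*((z-C[2])/d[:,2])[:,None]
def proj(f,X):
    K,D=KD(f); R=np.array(f['R'])
    return cv2.projectPoints(np.array(X,float).reshape(-1,1,3),cv2.Rodrigues(R)[0],np.array(f['t'],float),K,D)[0].reshape(-1,2)
def save(f,n): cv2.imwrite('pics/'+n,f['pixels'][:,:,::-1])
E
python3 - <<'E'
from h import *
for c in ('top','scene'):
    f=grab(c); save(f,c+'0.png'); print(c,'C',-np.array(f['R']).T@np.array(f['t']))
    for n in ('counter','stopwatch','upstand'):
        for b in models.boxes_of(n,c)[:4]: print(n,np.round(b['extent'],1),round(b['confidence'],2), toplane(f,[b['extent'][:2]],0.02)[0].round(3))
print(arm.get_state())
E
```

```text
top C [ 0.44281139 -0.00769915  0.72822594]
counter [238.4 173.8  51.   67.2] 0.96 [0.587 0.138 0.02 ]
counter [404.8 140.   63.4  38.4] 0.77 [ 0.643 -0.119  0.02 ]
stopwatch [415.4 247.9  52.1  38.6] 0.85 [ 0.476 -0.133  0.02 ]
upstand [466.  191.6  62.8 212.5] 0.62 [ 0.563 -0.211  0.02 ]
scene C [0.84209502 0.40699341 0.47499252]
counter [354.4 280.1  56.9  71.4] 0.92 [0.591 0.141 0.02 ]
counter [233.8 195.8  51.3  42.3] 0.64 [ 0.643 -0.119  0.02 ]
stopwatch [309.2 161.7  38.2  21.7] 0.97 [ 0.482 -0.126  0.02 ]
upstand [243.4 161.8 146.5  86.5] 0.97 [ 0.583 -0.199  0.02 ]
{'t': 0.4, 'q': array([-8.43858919e-01,  3.58700455e-01,  1.17949270e-02, -4.36021625e-05,
       -1.22409422e+00, -2.88128220e-01]), 'qd': array([-7.12005334e-05, -2.16518114e-03, -7.88333408e-04,  2.59939856e-04,
       -9.04812889e-04,  9.51192125e-04]), 'joint_efforts': array([ 7.81050130e-04, -5.81674433e+01,  2.92921740e+01,  6.99345723e+00,
        1.08593921e-02, -6.90531169e-05]), 'eef_pos': array([ 0.28675032, -0.61098177,  0.24544256]), 'ee_rot': array([ 3.14138596e+00, -1.84900646e-05, -2.70279828e+00]), 'force': array([-0.07500737,  0.58679991, -0.33987768]), 'moment': array([-0.07417823,  0.0029684 ,  0.03088627]), 'gripper_force': 0.0, 'width': 0.08729540224912301}
```

View pics/top0.png

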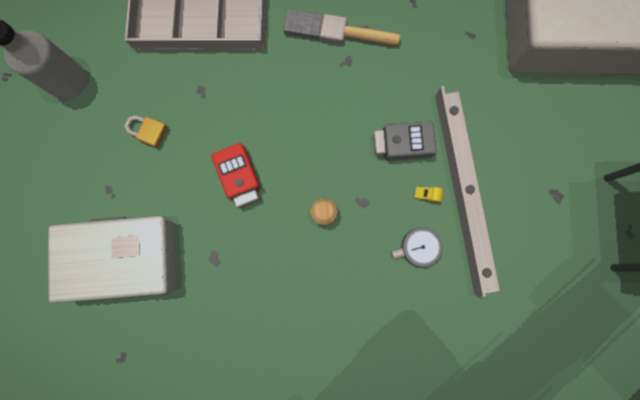

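View pics/scene0.png

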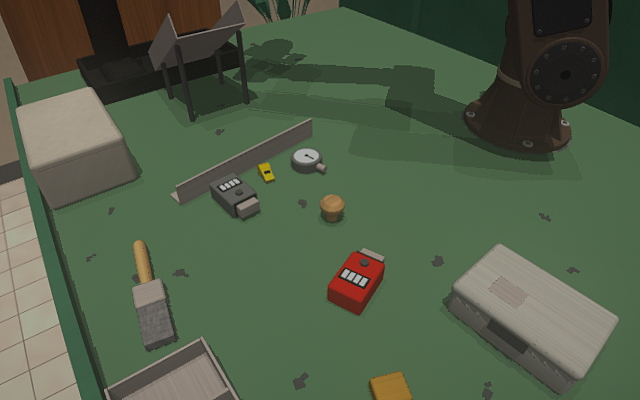

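The grey counter is at top (405,140), with the plunger pointing left at (380,143). The stopwatch is at (422,247), the upstand runs from (447,90) to (490,293), and a yellow toy car sits at (428,194). The red look-alike is at (237,175) and stays untouched. Next I'll fit poses to the silhouettes in both views.

```bash
cat > fit.py <<'E'
from h import *
from scipy.optimize import minimize
def box(x0,x1,y0,y1,z0,z1): return np.array([[x,y,z] for x in(x0,x1) for y in(y0,y1) for z in(z0,z1)])
M={'counter':[box(-.026,.026,-.038,.038,0,.034),box(-.018,.018,.038,.054,.009,.029)],
 'upstand':[box(-.16,.16,-.004,0,0,.042),box(-.16,.16,-.04,-.004,0,.004)],
 'stopwatch':[np.array([[.03*np.cos(a),.03*np.sin(a),z] for a in np.linspace(0,6.28,40) for z in(0,.022)]),box(-.0065,.0065,.02,.046,.0045,.0175)]}
def pose(p,X):
    c,s=np.cos(p[2]),np.sin(p[2]); return X@np.array([[c,-s,0],[s,c,0],[0,0,1]]).T+[p[0],p[1],p[3] if len(p)>3 else 0]
S=4
def render(f,name,p):
    m=np.zeros((400*S,640*S),np.uint8)
    for B in M[name]:
        h=cv2.convexHull((proj(f,pose(p,B))*S+S/2-.5).astype(np.float32)).round().astype(np.int32); cv2.fillConvexPoly(m,h,1)
    return cv2.resize(m.astype(np.float32),(640,400),interpolation=cv2.INTER_AREA)
def fit(fr,masks,name,p0):
    def cost(u,z=True):
        p=np.array(u)*sc[:len(u)]+p0[:len(u)]; c=0
        for f,m in zip(fr,masks):
            r=render(f,name,p); c+=np.abs(r-m).sum()/m.sum()
        return c
    sc=np.array([.01,.01,.1,.01]); p0=np.array(list(p0)+[0.])
    out=[]
    for n in (3,4):
        sx=np.vstack([np.zeros(n),np.eye(n)])-.3
        r=minimize(cost,np.zeros(n),method='Nelder-Mead',options=dict(initial_simplex=sx,maxiter=160,xatol=.01,fatol=1e-4))
        out.append((r.x*sc[:n]+p0[:n],r.fun))
    return out
def masks(name,c,near,f):
    best=None
    for s in models.silhouettes(name,c):
        w=toplane(f,[s['extent'][:2]],.02)[0,:2]
        if np.linalg.norm(w-near)<.05 and best is None: best=s['pixels'].astype(np.float32)
    return best
def run(init):
    F={c:grab(c) for c in('top','scene')}
    for n,p in init.items():
        ms=[(c,masks(n,c,np.array(p[:2]),F[c])) for c in F]; ms=[(c,m) for c,m in ms if m is not None]
        sets=[ms]+([[a] for a in ms] if len(ms)>1 else [])
        for s in sets:
            o=fit([F[c] for c,_ in s],[m for _,m in s],n,p)
            print(n,[c for c,_ in s],'xyyaw',o[0][0].round(4),round(o[0][1],3),'| with z',o[1][0].round(4),round(o[1][1],3))
    return F
E
python3 - <<'E'
from fit import *
run({'counter':(.643,-.119,.05),'upstand':(.57,-.20,.22),'stopwatch':(.478,-.14,.0)})
E
```

```text
counter ['top', 'scene'] xyyaw [ 0.6417 -0.1244  0.0682] 0.176 | with z [ 6.415e-01 -1.247e-01  7.760e-02 -5.000e-04] 0.175
counter ['top'] xyyaw [ 0.6423 -0.1242  0.0831] 0.089 | with z [ 0.6479 -0.127   0.1015 -0.019 ] 0.055
counter ['scene'] xyyaw [ 0.6412 -0.1268  0.0729] 0.077 | with z [ 0.6417 -0.1251  0.0784  0.0011] 0.082
upstand ['top', 'scene'] xyyaw [ 0.5673 -0.1974  0.1637] 0.217 | with z [ 0.5653 -0.1969  0.1667  0.0016] 0.195
upstand ['top'] xyyaw [ 0.5659 -0.1969  0.1705] 0.062 | with z [ 0.566  -0.198   0.1665 -0.0036] 0.053
upstand ['scene'] xyyaw [ 0.5669 -0.1987  0.1593] 0.125 | with z [ 5.640e-01 -1.992e-01  1.605e-01 -1.000e-04] 0.122
stopwatch ['top', 'scene'] xyyaw [ 0.4786 -0.1425  0.2626] 0.191 | with z [ 0.4788 -0.1424  0.2704  0.001 ] 0.191
stopwatch ['top'] xyyaw [ 0.479  -0.1427  0.2726] 0.043 | with z [ 0.4801 -0.1464  0.2691 -0.0193] 0.031
stopwatch ['scene'] xyyaw [ 0.4762 -0.145   0.238 ] 0.131 | with z [ 0.4696 -0.1558  0.352  -0.0099] 0.105
```

Both views agree, with z within 2 mm of the table. The gap comes out at about 21 mm and the yaw misfit at about 5°, both of which fit the text. I'll rise and turn so tool x points into the upstand.

>>> {"api": "play_rows", "payload": {"travel": [[0,0,-0.5],[0,0,-0.5],[0,0,-0.5],[0,0,-0.5],[0,0,-0.5],[0,0,-0.5],[0,0,-0.5],[0,0,-0.5]], "twist": [-1,-1,-1,-1,-1,-1,-1,-1], "fingers": 0, "newtons": 20}}

```text
t: 1.8
eef_pos: [0.2867, -0.611, 0.346]
ee_rot: [-3.142, -0.0, -1.498]
force: [0.5, 0.0, -0.3]
width: 0.0132
gripper_force: 0.0
```

>>> {"api": "play_rows", "payload": {"travel": [[0,0,0],[-0.9,-0.8,0],[-0.9,-0.8,0],[-0.9,-0.8,0],[-0.9,-0.8,0],[-0.9,-0.8,0],[-0.9,-0.8,0],[-0.9,-0.8,0]], "twist": [-0.65,0,0,0,0,0,0,0]}}

```text
t: 2.8
eef_pos: [0.3993, -0.4317, 0.3457]
ee_rot: [-3.141, -0.0, -1.405]
force: [0.2, 1.1, -0.4]
width: 0.0004
gripper_force: 0.0
```

>>> {"api": "play_rows", "payload": {"travel": [[-0.9,-0.8,0],[-0.9,-0.8,0],[-0.9,-0.8,0],[-0.9,-0.8,0],[-0.9,-0.8,0],[-0.9,-0.8,0],[-0.9,-0.8,0],[-0.9,-0.8,0]], "twist": [0,0,0,0,0,0,0,0]}}

```text
t: 3.8
eef_pos: [0.5275, -0.2278, 0.3457]
ee_rot: [-3.141, -0.0, -1.405]
force: [1.7, -0.2, 0.1]
width: 0.0004
gripper_force: 0.0
```

>>> {"api": "play_rows", "payload": {"travel": [[-0.9,-0.8,0.5],[-0.9,-0.8,0.5],[-0.9,-0.8,0.5],[-0.9,-0.8,0.5],[-0.9,-0.4,0.5],[-0.9,0,0.5],[0,0,0.5],[0,0,0]], "twist": [0,0,0,0,0,0,0,0]}}

```text
t: 4.8
eef_pos: [0.5931, -0.0809, 0.2572]
ee_rot: [3.14, 0.0, -1.405]
force: [1.0, -0.0, 0.9]
width: 0.0005
gripper_force: 0.0
```

>>> {"api": "play_rows", "payload": {"travel": [[-0.4,-0.43,0.8],[-0.4,-0.43,0.8],[-0.4,-0.43,0.8],[-0.4,-0.43,0.8],[0,0,0]], "twist": [0,0,0,0,0]}}

```text
t: 5.42
eef_pos: [0.629, -0.0337, 0.1757]
ee_rot: [3.138, -0.0, -1.405]
force: [-0.3, -0.0, 0.1]
width: 0.0001
gripper_force: 0.0
```

```bash
cat > wr.py <<'E'
from fit import *
from scipy.spatial.transform import Rotation as Ro
def wrist():
    s=arm.get_state(); f=grab('wrist'); T=np.eye(4)
    T[:3,:3]=Ro.from_euler('xyz',s['ee_rot']).as_matrix(); T[:3,3]=s['eef_pos']
    W=T@np.array(f['T_tool_cam']); f['R']=W[:3,:3].T; f['t']=-W[:3,:3].T@W[:3,3]; return f,s
E
python3 - <<'E'
from wr import *
f,s=wrist(); save(f,'w1.png'); print(s['eef_pos'],s['ee_rot'])
for n,p in {'counter':(.6415,-.1246,.078),'upstand':(.566,-.1973,.166)}.items():
    m=masks(n,'wrist',np.array(p[:2]),f)
    print(n,proj(f,pose(p,np.vstack(M[n]))).round(0)[[1,3,5,7]].tolist())
    if m is not None: print([ (a.round(4),b) for a,b in fit([f],[m],n,p)])
E
```

```text
[ 0.62903134 -0.03368963  0.17570787] [ 3.13804246e+00 -3.37698575e-05 -1.40482565e+00]
counter [[366.0, 30.0], [355.0, 130.0], [298.0, 23.0], [291.0, 124.0]]
[(array([ 0.6401, -0.1247,  0.1001]), np.float64(0.04944625869393349)), (array([ 0.6401, -0.1259,  0.0923, -0.0077]), np.float64(0.024987848475575447))]
upstand [[642.0, 2.0], [641.0, 8.0], [226.0, -12.0], [227.0, -6.0]]
[(array([ 0.562 , -0.2008,  0.1672]), np.float64(0.10853691399097443)), (array([ 0.5596, -0.1991,  0.1714,  0.0093]), np.float64(0.09258957952260971))]
```

View pics/w1.png

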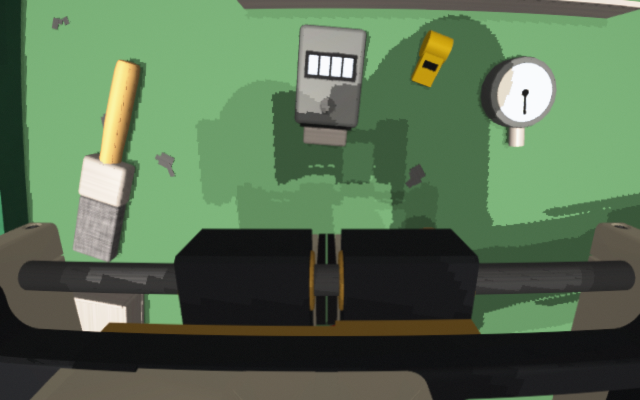

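The wrist view shows the plunger at (325,137), in line with the shut fingers at (328,270). The car at (433,60) and the stopwatch at (520,92) are clear of the push lane. I'll descend and approach slowly.

>>> {"api": "play_rows", "payload": {"travel": [[0,0,0.9],[0,0,0.9],[0,0,0.9],[0,0,0.9],[0,0,0.9],[0,0,0.9],[0,0,0.4],[0,0,0]], "twist": [0,0,0,0,0,0,0,0]}}

```text
t: 6.58
eef_pos: [0.6294, -0.0344, 0.0332]
ee_rot: [3.141, -0.0, -1.405]
force: [0.5, 0.9, -0.5]
width: 0.0002
gripper_force: 0.0
```

>>> {"api": "play_rows", "payload": {"travel": [[0.25,0,0],[0.25,0,0],[0.25,0,0],[0.12,0,0],[0.12,0,0],[0.12,0,0],[0.12,0,0],[0.12,0,0]], "twist": [0,0,0,0,0,0,0,0]}}

```text
t: 7.58
eef_pos: [0.6349, -0.0675, 0.033]
ee_rot: [3.142, 0.0, -1.405]
force: [-0.2, 1.9, 1.1]
width: 0.0006
gripper_force: 0.6
```

>>> {"api": "play_rows", "payload": {"travel": [[0.12,0,0],[0.12,0,0],[0.12,0,0],[0.12,0,0]], "twist": [0,0,0,0]}}

```text
t: 8.07
eef_pos: [0.6369, -0.0795, 0.033]
ee_rot: [3.142, 0.0, -1.405]
force: [-0.5, 1.1, 1.3]
width: 0.0003
gripper_force: 0.7
```

>>> {"api": "play_rows", "payload": {"travel": [[0.06,0,0],[0.06,0,0],[0,0,0]], "twist": [0,0,0]}}

```text
t: 8.45
eef_pos: [0.6375, -0.0822, 0.0331]
ee_rot: [-3.142, 0.0, -1.405]
force: [-1.3, 2.5, 1.8]
width: 0.0002
gripper_force: 1.4
```

>>> {"api": "play_rows", "payload": {"travel": [[0.06,0,0],[0.06,0,0],[0,0,0]], "twist": [0,0,0]}}

```text
t: 8.82
eef_pos: [0.638, -0.0852, 0.0331]
ee_rot: [-3.141, 0.0, -1.405]
force: [-0.7, 4.5, 1.2]
width: 0.0004
gripper_force: 2.0
```

```bash
python3 - <<'E'
from wr import *
f,s=wrist(); save(f,'w2.png'); print(s['eef_pos'],s['force'])
run({'counter':(.644,-.143,.166)})
E
```

```text
[ 0.63797498 -0.08522473  0.03309316] [-0.66247011  4.49874552  1.18753691]
counter ['top', 'scene'] xyyaw [ 0.6549 -0.1513 -0.2899] 5.035 | with z [ 0.6458 -0.1971 -0.2925 -0.0625] 4.322
counter ['top'] xyyaw [ 0.6504 -0.1441  0.1506] 1.676 | with z [ 0.8098 -0.2893  1.6636 -0.544 ] 0.4
counter ['scene'] xyyaw [ 0.6416 -0.1486 -0.3639] 3.144 | with z [ 0.6428 -0.1458 -0.3503 -0.0092] 3.13
```

View pics/w2.png

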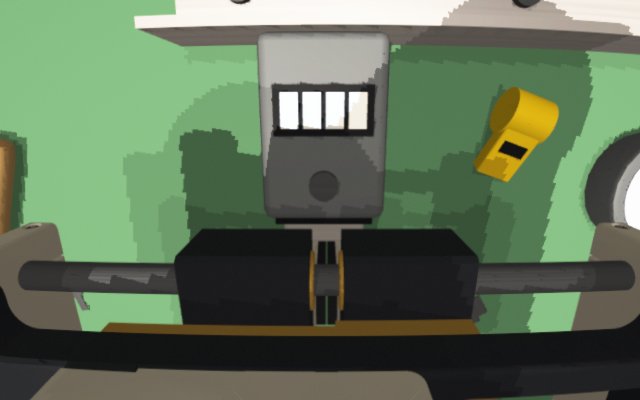

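The counter now touches the upstand (back edge at row 35, under the flange) and is square to it. Force is rising, so I'll press on in small steps.

>>> {"api": "play_rows", "payload": {"travel": [[0.04,0,0],[0.04,0,0],[0.04,0,0],[0,0,0]], "twist": [0,0,0,0]}}

```text
t: 9.57
eef_pos: [0.6384, -0.0882, 0.0331]
ee_rot: [-3.142, 0.0, -1.405]
force: [-1.6, 5.0, 2.1]
width: 0.0005
gripper_force: 2.6
```

>>> {"api": "play_rows", "payload": {"travel": [[0.04,0,0],[0.04,0,0],[0,0,0]], "twist": [0,0,0]}}

```text
t: 9.95
eef_pos: [0.6386, -0.0894, 0.0331]
ee_rot: [-3.142, 0.001, -1.405]
force: [-2.3, 9.9, 3.2]
width: 0.0007
gripper_force: 4.8
```

>>> {"api": "play_rows", "payload": {"travel": [[0.04,0,0],[0,0,0],[0,0,0]], "twist": [0,0,0]}}

```text
t: 10.32
eef_pos: [0.6386, -0.0895, 0.0331]
ee_rot: [-3.142, 0.002, -1.405]
force: [-3.6, 14.1, 3.7]
width: 0.0004
gripper_force: 7.2
```

>>> {"api": "play_rows", "payload": {"travel": [[0.04,0,0],[0,0,0],[0,0,0],[0,0,0],[0,0,0],[0,0,0]], "twist": [0,0,0,0,0,0]}}

```text
t: 11.08
eef_pos: [0.6387, -0.0896, 0.0331]
ee_rot: [-3.141, 0.002, -1.405]
force: [-5.1, 18.4, 5.5]
width: 0.0006
gripper_force: 9.6
```

```bash
python3 - <<'E'
from wr import *
f,s=wrist(); save(f,'w3.png'); print(s['eef_pos'],s['force'])
E
```

```text
[ 0.63866566 -0.08955992  0.03308306] [-5.06032603 18.37108879  5.51635016]
```

View pics/w3.png

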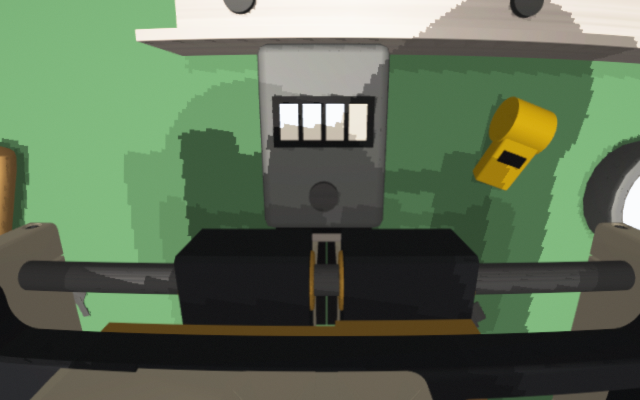

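The plunger is at its hard stop: 18 N with no further travel, the counter's front edge at row 228 against the fingers, and its back on the flange. It was held for about 0.8 s. I'll ease off slowly, straight back, then lift.

>>> {"api": "play_rows", "payload": {"travel": [[-0.06,0,0],[-0.06,0,0],[-0.06,0,0],[-0.06,0,0],[-0.06,0,0],[-0.06,0,0],[-0.06,0,0],[-0.06,0,0]], "twist": [0,0,0,0,0,0,0,0]}}

```text
t: 12.12
eef_pos: [0.6371, -0.0806, 0.033]
ee_rot: [3.141, -0.0, -1.405]
force: [-0.1, -0.9, -0.2]
width: 0.0006
gripper_force: 0.0
```

>>> {"api": "play_rows", "payload": {"travel": [[-0.3,0,0],[-0.5,0,0],[-0.5,0,0],[-0.5,0,0],[0,0,-0.9],[0,0,-0.9],[0,0,-0.9],[0,0,-0.9]], "twist": [0,0,0,0,0,0,0,0]}}

```text
t: 13.12
eef_pos: [0.6295, -0.0352, 0.1238]
ee_rot: [3.142, 0.0, -1.405]
force: [0.1, -0.0, -0.1]
width: 0.0001
gripper_force: 0.0
```

>>> {"api": "play_rows", "payload": {"travel": [[0,0,-0.9],[0,0,-0.5],[0,0,0]], "twist": [0,0,0]}}

```text
t: 13.5
eef_pos: [0.6301, -0.0355, 0.1588]
ee_rot: [-3.14, 0.0, -1.405]
force: [0.4, 0.4, -0.6]
width: 0.0004
gripper_force: 0.0
```

```bash
python3 - <<'E'
from wr import *
f,s=wrist(); save(f,'w4.png'); print(s['t'],s['eef_pos'],s['force'])
for n,p in {'counter':(.642,-.145,.166),'upstand':(.566,-.1973,.166),'stopwatch':(.4786,-.1425,.26)}.items():
    m=masks(n,'wrist',np.array(p[:2]),f)
    if m is not None: print(n,[ (a.round(4),b) for a,b in fit([f],[m],n,p)])
E
```

```text
13.5 [ 0.63005629 -0.03545515  0.15880438] [ 0.44558226  0.39973607 -0.60539698]
counter [(array([ 0.6481, -0.1459,  0.1517]), np.float64(0.04279300197958946)), (array([ 0.6482, -0.1456,  0.1695, -0.0088]), np.float64(0.019567176699638367))]
upstand [(array([ 0.5601, -0.2032,  0.1455]), np.float64(0.18383856117725372)), (array([ 0.5648, -0.201 ,  0.1445,  0.0056]), np.float64(0.18394500017166138))]
stopwatch [(array([ 0.476 , -0.1434,  0.2955]), np.float64(0.0986436977982521)), (array([ 0.4694, -0.1454,  0.3296, -0.0118]), np.float64(0.04692082107067108))]
```

View pics/w4.png

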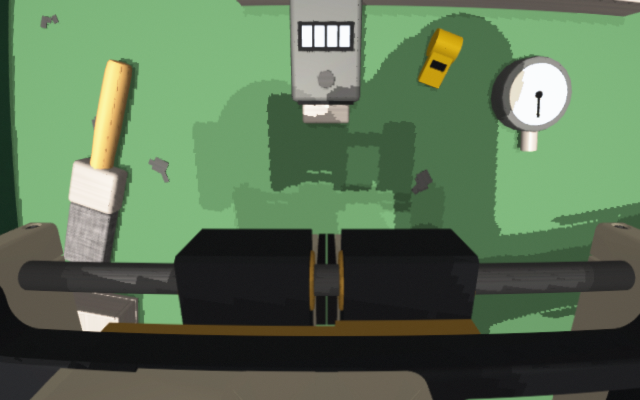

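The plunger is out again at (326,113), and the stopwatch has not moved. One last check from the top camera to confirm the counter is flush.

>>> {"api": "play_rows", "payload": {"travel": [[-0.9,0,-0.9],[-0.9,0,-0.9],[-0.9,0,-0.9],[-0.9,0,-0.9],[-0.9,0,0],[-0.9,0,0],[-0.9,0,0],[0,0,0]], "twist": [0,0,0,0,0,0,0,0]}}

```text
t: 14.7
eef_pos: [0.6032, 0.1212, 0.2471]
ee_rot: [3.14, -0.0, -1.403]
force: [-0.1, -0.1, -0.3]
width: 0.0001
gripper_force: 0.0
```

```bash
python3 - <<'E'
from wr import *
F=run({'counter':(.648,-.1457,.166),'upstand':(.566,-.1973,.166),'stopwatch':(.4786,-.1425,.26)})
cv2.imwrite('pics/top5.png',cv2.resize(F['top']['pixels'][70:310,350:520,::-1],None,fx=2.5,fy=2.5,interpolation=cv2.INTER_CUBIC))
E
```

```text
counter ['top', 'scene'] xyyaw [ 0.6492 -0.1451  0.1576] 0.178 | with z [ 6.494e-01 -1.448e-01  1.619e-01 -1.000e-04] 0.177
counter ['top'] xyyaw [ 0.6492 -0.145   0.1396] 0.07 | with z [ 0.6558 -0.1483  0.1513 -0.0202] 0.042
counter ['scene'] xyyaw [ 0.6489 -0.1471  0.1503] 0.1 | with z [ 0.6477 -0.1518  0.1523 -0.0039] 0.087
upstand ['top', 'scene'] xyyaw [ 0.5659 -0.1982  0.1607] 0.558 | with z [ 5.660e-01 -1.974e-01  1.550e-01  4.000e-04] 0.557
upstand ['top'] xyyaw [ 0.5655 -0.1973  0.1636] 0.145 | with z [ 0.567  -0.1993  0.1685 -0.0091] 0.124
upstand ['scene'] xyyaw [ 0.5642 -0.1991  0.154 ] 0.396 | with z [ 0.5638 -0.2007  0.1542 -0.0014] 0.392
stopwatch ['top', 'scene'] xyyaw [ 0.4783 -0.142   0.2541] 0.216 | with z [ 0.478  -0.1418  0.2522  0.0009] 0.215
stopwatch ['top'] xyyaw [ 0.4789 -0.1421  0.264 ] 0.047 | with z [ 0.4794 -0.1436  0.2644 -0.008 ] 0.034
stopwatch ['scene'] xyyaw [ 0.4751 -0.1445  0.2267] 0.136 | with z [ 0.4747 -0.1462  0.2713 -0.0008] 0.135
```

View pics/top5.png

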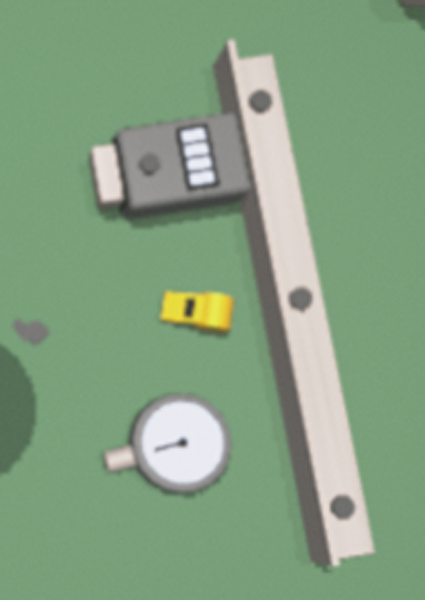

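The counter sits flush and square against the upstand: it is 38 mm out from the face, with yaw 0.158 against 0.161. The plunger is out, and the stopwatch and car are undisturbed.

```bash
python3 -c "
from station import arm
print(arm.job_done())"
```

```text
the job is handed in; nothing more can be done
None
```

I handed the job in at about 15 s: the lap counter was pushed against the upstand, its plunger pressed fully home (18 N, held about 0.8 s) and released, leaving it flat and square there with the plunger out and the stopwatch where it was.

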